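# Hold a sample slide flush on the tilted spore reader

### The job

Pull the instrument drawer more than half way open by its handle, take out the slide carrier (the flat plate with the upright rib) by its rib, and leave the round dish in the drawer and the other things on the bench alone. Tilt the carrier to match the sloping face of the spring platen on the reader, lay it flush, centred and lengthwise with the platen, and gently press the platen in to about half of its 8 mm spring travel, not to the stop. Finish while still gripping the rib and holding the carrier pressed there: do not let go.

Things in the scene. Friction and masses are not known exactly. Their poses are not given: they have to be found in the camera images.
- cabinet_drawer0 (a joint): the one drawer of a low grey drawer unit (fixed, 240 deep, 260 wide, 100 mm tall, yaw up to 0.15 rad): how far it is open, m, 0 shut, about 0.166 at the stop; slides towards the robot with light friction (1 N), starts 0 to 15 mm open. Its floor is 22 mm above the bench, side walls reach 78 mm, front 87 mm; inside 194 by 218 mm
- cabinet_drawer0_handle (a point): middle of the drawer's steel bar handle: a level round bar 11 mm thick and 120 mm long along the drawer's y, 35 mm in front of the drawer front (the bar's axis), 62 mm above the bench, 38 mm below the cabinet's top; it moves with the drawer; the drawer opens along this point's own -x, z is up
- slide: slide carrier, 90 g: flat aluminium plate 80 (x) by 56 (y) by 6 mm, on it a black upright rib, 46 long (x), 12 thick (y), from 6 to 38 mm above the underside, centred. Origin: centre of the flat underside, z out of the plate's top. Lies flat in the drawer's front half, left or right, lengthwise within 0.2 rad of the drawer's x; same after a half turn
- dish: round white dish, 60 mm across and 14 mm high with a 16 mm knob to 28 mm, in the drawer beside the carrier; bystander that stays in the drawer; origin centre of its underside
- reader: spore reader, fixed: black base 150 x 140 x 10 mm, two aluminium cheeks (50 x 8 mm, 86 high, at y = +-62) carry a cradle on a level pivot along y, 75 mm up; origin centre of the base's underside; yaw up to 0.3 rad. The cradle is clamped (does not turn under the hand) at a slope of 0.2 to 0.55 rad, different every time, low edge towards the robot (-x)
- platen_face (a point): centre of the outer face of the platen, a flat steel plate 100 (x, up the slope) by 80 (y, level) by 6 mm with a round dark window in its middle; z is the outward normal of the sloping face (leaning up and towards -x). The face is 40 mm from the pivot, and moves inward along -z with joint platen
- platen (a joint): how far the platen is pressed in along its normal, m: 0 out, 0.008 at the stop; spring: about 3 N to start it, then 0.9 N per mm; it cannot tilt on its springs
- mushroom_a: upright mushroom, 54 mm across, 50 mm tall, nearer the robot; bystander; origin centre of its foot
- mushroom_b: upright mushroom like the other, between the reader and the drawer unit; bystander; origin centre of its foot
- jar: closed glass jar, 60 mm across, 80 mm tall; bystander; origin centre of its underside
- wrench: steel wrench lying on the bench; bystander; origin centre of its underside, x along its length
- suction_cup: black rubber suction cup, 40 mm across, 42 mm tall, standing mouth down; bystander; origin centre of its underside

How it is judged:
By the outcome, as a careful person would: the job done as asked, in the order asked, and still so for the second after the job is handed in, while the arm keeps its last pose, push and grip.
It also fails if it takes over 56 s, if anything falls off the work surface, if the arm or the gripper's body presses on something with over 40 N, if the wrist force passes 120 N, or if a joint passes its speed limit or range.

### The arm

A 6-joint arm with a two-finger parallel gripper is mounted at the origin on the work surface. World frame = base frame: x ahead of the robot, y to its left, z up, the work surface at z = 0. Lengths are in m, angles in rad, forces in N, time in s.
With the tool pointing down it reaches from about 0.4 to 0.825 m from the base axis. Payload 7 kg.
Tool frame: the origin (TCP) lies at the very end of the fingers, on their centre line; the grasp point (between the pads) lies arm.hold_point_z behind it (arm.hold_point_z is the distance from the TCP to the grasp point, in m); z points along the fingers, y is the line along which they close (so a half turn about z gives the same grasp; the last joint's range is limited). The gripper opens to 88 mm and grips with 3 to 60 N. Pads are 19 mm wide; open, the fingers measure 130 mm over their backs; the gripper's body (78 mm by 193 mm) begins 47 mm behind the grasp point.
Start: joints at [0.288, 0.359, 0.012, 0, -1.224, -0.288], TCP at [0.675, -0, 0.227] pointing down, gripper open.
Joint ranges: [-3.07, 3.07], [-1.43, 2.12], [-1.02, 1.25], [-3.03, 1.67], [-3.05, -0], [-3.03, 3.03]. Speed limits (rad/s): [2.39, 2.39, 3.01, 3.14, 3.14, 3.14].

### API

Orientations are given as [roll, pitch, yaw] about the fixed x, y, z axes, in that order (R = Rz(yaw) Ry(pitch) Rx(roll)).
In Python, from station import arm gives the robot as it stands.
- The arm moves only by the shell command python3 nudge.py 'ROWS' [FORCE]. ROWS is a JSON list of rows, 1 to 20 of them, each written [opening, [dx, dy, dz], turn]: the finger opening in m, then dx, dy, dz in units of 25 mm, then a turn about the tool's z in units of 0.05 rad; each row is the pose to reach, as a shift and turn from the pose commanded when the command began, along the tool's axes at that moment; what a row does not reach only later rows make up. A row lasts 1/12 s, in which the tool goes at most 0.0417 m and 0.125 rad, less where a joint would pass 70% of its speed; a pose out of reach is approached as far as the arm can. The fingers move at their own pace and stop on an object; FORCE is the grip in N (left out, the last holds). Time passes only in rows, so rows that do not move let the fingers close. It prints the time, the measured TCP pose, the force, the opening and the grip force at its end. Input that does not fit is refused with a message, and nothing moves.
- arm.get_state(): the state, without advancing time (a new reading comes with each control period).
- arm.grab_frame(name): name is "scene" or "side" or "wrist"; returns the picture (420x560x3 uint8, red, green, blue); there is no depth.
- arm.camera_params(name): a dict with "fx", "fy", "cx", "cy" (pixels), "T" (4x4, takes a point from camera to world coordinates); the wrist camera has in their place "hand_eye" (4x4, takes a point from camera to tool coordinates, whose origin is the TCP and whose axes are the flange's). Camera axes: x right, y down, z forward; pixel columns grow to the right and rows downward; lengths in m; the calibration is good to about 2 mm. A picture is of the moment at which its call begins: read the wrist's pose just before it. camera_params takes no time and is no camera call.
- arm.job_done(): hands the job in; it is judged then, once.
The state is a dict: "t": time; "q": joint angles; "qd": joint speeds; "joint_efforts": joint torques, N m; "eef_pos": TCP position; "ee_rot": TCP orientation; "force": force on the tool from outside, world axes, zero at the start; "moment": the same for the moment, N m; "width": finger opening in m; "gripper_force": force on a finger pad.
Only numpy, scipy, OpenCV 4.12 (cv2) and the standard library are available. Lean on these libraries where they do the work, as an engineer would, in place of code of your own. Each camera call takes 0.05 s, during which the arm holds its last target. There are 200 camera calls.

## Working session

There is one attempt and no reset: what is moved stays moved. The work goes in short steps, Python scripts to look and compute and a shell command to move; the robot and the scene stay as the last step left them, time stands still between calls to the robot, and variables do not carry over. Pictures are saved under pics/ and viewed, at most 13 in all, crops included, and the job is handed in when it is done.

```bash
ls; mkdir -p pics; python3 - <<'E'
from station import arm
import cv2,numpy as np
np.set_printoptions(precision=4,suppress=True)
print(arm.get_state(), arm.hold_point_z)
for n in("scene","side","wrist"):
    im=arm.grab_frame(n); cv2.imwrite(f"pics/{n}0.png",im[:,:,::-1]); print(n,arm.camera_params(n))
E
```

```text
nudge.py
pics
station.py
{'t': 0.0, 'q': array([ 0.2881,  0.3594,  0.0111, -0.0004, -1.2241, -0.2881]), 'qd': array([ 0.0016, -0.0017, -0.0011,  0.0015, -0.0005, -0.0006]), 'joint_efforts': array([ -0.0008, -58.2727,  29.3058,   6.9975,   0.0069,  -0.0002]), 'eef_pos': array([ 0.6745, -0.    ,  0.2256]), 'ee_rot': array([ 3.14  , -0.0001, -1.5709]), 'force': array([ 0.1581,  0.4163, -0.7828]), 'moment': array([-0.0178, -0.0023, -0.0557]), 'gripper_force': 0.0, 'width': 0.08778000875040824} 0.0188
scene {'fx': 412.72784164946904, 'fy': 412.72784164946904, 'cx': 275.9407714300439, 'cy': 209.12421909158127, 'T': array([[ 0.3925,  0.7771, -0.4919,  1.0578],
       [ 0.9196, -0.3237,  0.2225, -0.2458],
       [ 0.0137, -0.5397, -0.8417,  0.9494],
       [ 0.    ,  0.    ,  0.    ,  1.    ]])}
side {'fx': 467.8772620341024, 'fy': 467.8772620341024, 'cx': 281.66484351506745, 'cy': 210.96139938679693, 'T': array([[ 0.9804, -0.1326,  0.1455,  0.3989],
       [-0.1967, -0.6876,  0.6989, -0.7502],
       [ 0.0074, -0.7139, -0.7002,  0.8471],
       [ 0.    ,  0.    ,  0.    ,  1.    ]])}
wrist {'fx': 317.1582928649843, 'fy': 317.1582928649843, 'cx': 277.937871419941, 'cy': 210.41594068445443, 'hand_eye': array([[-0.0003, -0.9606, -0.2778,  0.074 ],
       [ 1.    , -0.0002, -0.0003, -0.001 ],
       [ 0.0003, -0.2778,  0.9606, -0.158 ],
       [ 0.    ,  0.    ,  0.    ,  1.    ]])}
```
Turn: rotation only about tool z. So how do we tilt? "a turn about the tool's z" only... 5 numbers: opening, dx,dy,dz, turn. So no tilting of tool by nudge?! Tilt the carrier... must be by gripping the rib... hmm. Tool pointing down with yaw. The slope about y-axis level of the platen; rib along x (46 long), fingers close along y; the carrier held by rib can rotate about finger-closing axis (y) — pivot in the grip! Press carrier on sloping platen: the low... the carrier contacts the higher edge and pivots in the grip to align. That's it: passive tilting. Or "a pose out of reach is approached as far as the arm can" might tilt? Let's see. Pads are 19mm wide, pad torsional friction limited; grip lightly so that carrier rotates with torque. Press force: 3 + 0.9*4=6.6 N. Torque of edge contact: force at 40mm*... fine. Alternatively pivot the carrier against something like... the platen itself ok. But the finger angle: fingers pointing down, rib 32mm tall; fingers tilt relative to rib by up to 0.55 rad; TCP (finger end) below pads must not strike the plate: rib from 6 to 38; hold point 18.8mm behind TCP; tip half-width perhaps 9.5mm; with tilt 0.55: finger corners relative to the grip point: along plate normal: 18.8*cos+9.5*sin=16+5=21 → grip height must be ≥ 6+21=27mm above the underside, before pivot 24.8+. The rib's top at 38. The pad height perhaps ±? OK. Grip point ~ 28-29 above the underside.

View pics/scene0.png

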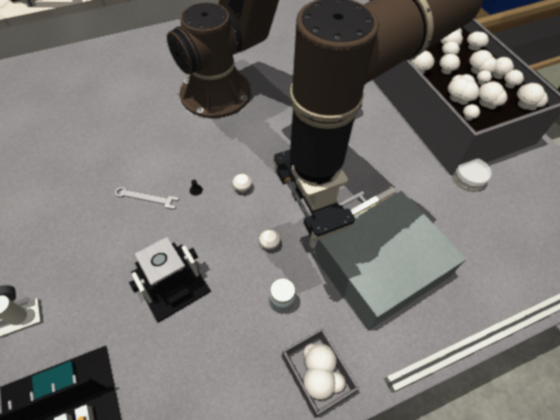

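View pics/side0.png

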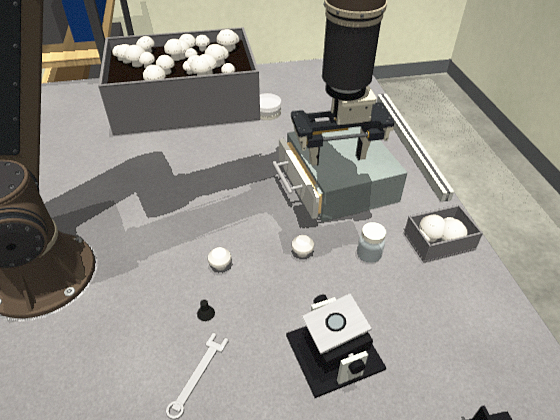

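View pics/wrist0.png

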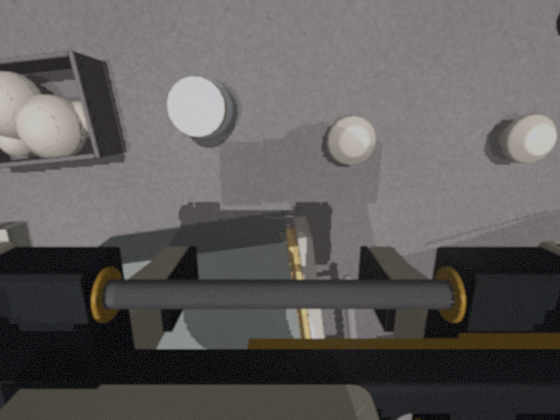

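```bash
cat > h.py <<'E'
from station import arm
import cv2,numpy as np
from scipy.spatial.transform import Rotation as Ro
np.set_printoptions(precision=4,suppress=True)
def tool(s=None):
    s=s or arm.get_state(); T=np.eye(4); T[:3,:3]=Ro.from_euler('xyz',s['ee_rot']).as_matrix(); T[:3,3]=s['eef_pos']; return T
def cam(n,s=None):
    p=arm.camera_params(n); T=p['T'] if 'T' in p else tool(s)@p['hand_eye']
    return np.array([[p['fx'],0,p['cx']],[0,p['fy'],p['cy']],[0,0,1]]),T
def ray(c,uv):
    K,T=c; d=T[:3,:3]@np.linalg.inv(K)@np.array([*uv,1.]); return T[:3,3],d/np.linalg.norm(d)
def onz(c,uv,z):
    o,d=ray(c,uv); return o+d*(z-o[2])/d[2]
def tri(*cu):   # (cam,uv) pairs -> point, rms ray miss
    A=np.zeros((3,3));b=np.zeros(3);R=[]
    for c,u in cu:
        o,d=ray(c,u);P=np.eye(3)-np.outer(d,d);A+=P;b+=P@o;R.append((o,P))
    x=np.linalg.solve(A,b); return x,np.sqrt(np.mean([np.sum((P@(x-o))**2) for o,P in R]))
def proj(c,X):
    K,T=c; p=K@(T[:3,:3].T@(np.asarray(X)-T[:3,3])); return p[:2]/p[2]
def shot(n,name):
    s=arm.get_state(); im=np.ascontiguousarray(arm.grab_frame(n)[:,:,::-1]); cv2.imwrite(f'pics/{name}.png',im); return im,cam(n,s)
E
python3 - <<'E'
from h import *
a,b=cam('side'),cam('scene')
for n,s,c in [('window',(336,321),(159,260)),('mushA',(219,259),(242,183)),('mushB',(303,246),(269,240)),('jartop',(373,233),(283,290))]:
    print(n,*tri((a,s),(b,c)))
for uv in [(277,163),(312,213)]: print(onz(a,uv,.062))
for n,uv,z in [('cabFL',(288,132),.1),('cabBR',(406,180),.1),('cabfrontR',(325,185),.1),('cabFbot',(320,217),0)]: print(n,onz(a,uv,z))
E
python3 -c "
import cv2
a=cv2.imread('pics/side0.png')[90:240,230:430];b=cv2.imread('pics/side0.png')[280:400,270:430]
import numpy as np
cv2.imwrite('pics/c1.png',cv2.resize(a,None,fx=4,fy=4,interpolation=2))"
```

```text
window [ 0.5924 -0.3164  0.1141] 0.0010765614584920438
mushA [ 0.3999 -0.0535  0.0222] 0.0005482010590850805
mushB [ 0.5959 -0.0539  0.0249] 0.0004944715415372287
jartop [ 0.7492 -0.084   0.0708] 0.000385565569597106
[0.5859 0.2155 0.062 ]
[0.6318 0.0129 0.062 ]
cabFL [0.6324 0.2968 0.1   ]
cabBR [0.875  0.0441 0.1   ]
cabfrontR [0.6748 0.0636 0.1   ]
cabFbot [0.6668 0.0552 0.    ]
```

View pics/c1.png

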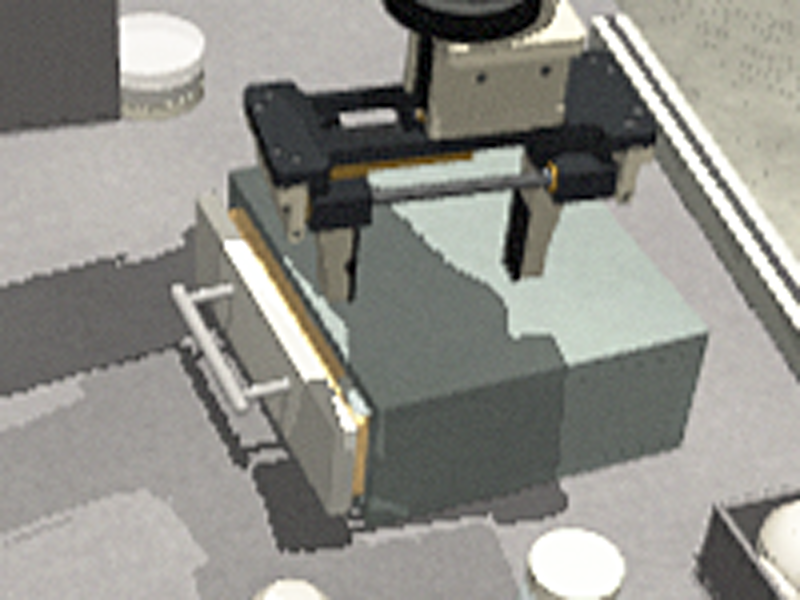

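Units first: shifts go in units of 25 mm and turns go in units of 0.05 rad. So -0.25 m is -10, -0.2 m is -8.

```bash
python3 nudge.py '[[0.088, [-1.6, 0.48, 0], 0], [0.088, [-3.2, 0.96, 0], 0], [0.088, [-4.8, 1.44, 0], 0], [0.088, [-6.4, 1.92, 0], 0], [0.088, [-8, 2.4, 0], 0], [0.088, [-9.6, 3, 0], 0], [0.088, [-10, 3, 0], 0], [0.088, [-10, 3, 0], 0], [0.088, [-10, 3, 0], 0]]'
python3 - <<'E'
from h import *
w,cw=shot('wrist','w1'); s,_=shot('scene','s1'); d,_=shot('side','d1')
a=cam('side')
for uv in [(274.3,162.5),(290.8,190.5)]:
    X=onz(a,uv,.062); print(X,proj(cw,X),proj(cam('scene'),X))
W=w; S=cv2.resize(s[150:300,280:470],None,fx=2,fy=2)
c=np.zeros((420,560+240,3),np.uint8); c[:,:560]=w; c[:300,560:]=cv2.resize(s[175:325,300:420],None,fx=2,fy=2); cv2.imwrite('pics/c2.png',c)
E
```

```text
t: 0.9
eef_pos: [0.5996, 0.2507, 0.2261]
ee_rot: [3.141, -0.001, -1.569]
force: [-0.4, -0.6, -0.8]
width: 0.0876
gripper_force: 0.0
[0.5792 0.219  0.062 ] [299.0917 162.2615] [362.381 192.619]
[0.599 0.101 0.062] [279.9092  32.2031] [325.7551 213.1229]
```

View pics/c2.png

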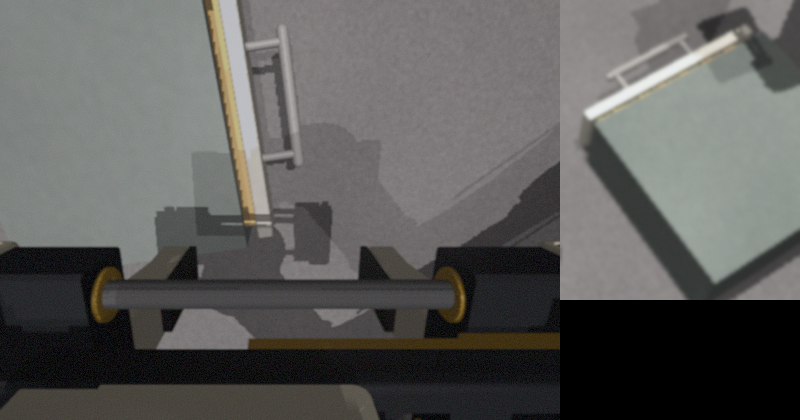

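```bash
python3 - <<'E'
from h import *
a,b,w=cam('side'),cam('scene'),cam('wrist')
L=tri((a,(274.3,162.5)),(b,(363.5,194)),(w,(298,164))); R=tri((a,(290.8,190.5)),(b,(324,213)),(w,(282,28)))
print(L,R); l,r=L[0],R[0]; m=(l+r)/2; print(m,np.linalg.norm(l-r)); e=l-r; yaw=np.arctan2(-e[0],e[1]); print('yaw',yaw)
T=tool(); print(T[:3,:3].T@(m-T[:3,3]))
E
```

```text
(array([0.5809, 0.2207, 0.0592]), np.float64(0.0015549253377056004)) (array([0.5979, 0.0965, 0.0653]), np.float64(0.0006975240703498522))
[0.5894 0.1586 0.0623] 0.12559444120187802
yaw 0.1363605780639041
[0.0903 0.0106 0.1642]
```

Scaled: 0.0903 m is 3.612, 0.09 m is 3.6, -0.136 rad is -2.72.

```bash
python3 nudge.py '[[0.019, [1.6, 0.2, 0], -1.4], [0.019, [3.2, 0.4, 0], -2.72], [0.019, [3.6, 0.424, 0], -2.72], [0.019, [3.612, 0.424, 1.6], -2.72], [0.019, [3.612, 0.424, 3.2], -2.72], [0.019, [3.612, 0.424, 4.4], -2.72], [0.019, [3.612, 0.424, 4.4], -2.72], [0.019, [3.612, 0.424, 4.4], -2.72], [0.019, [3.612, 0.424, 4.4], -2.72]]' 
python3 - <<'E'
from h import *
d,c=shot('side','d2'); s,_=shot('scene','s2')
o=np.zeros((560,800,3),np.uint8); o[:,:400]=cv2.resize(d[110:250,250:350],None,fx=4,fy=4); o[:,400:]=cv2.resize(s[150:290,290:390],None,fx=4,fy=4)
cv2.imwrite('pics/c3.png',o)
E
```

```text
t: 1.8
eef_pos: [0.5908, 0.1594, 0.1185]
ee_rot: [-3.139, 0.0, -1.435]
force: [0.5, 0.9, 0.5]
width: 0.0332
gripper_force: 0.0
```

View pics/c3.png

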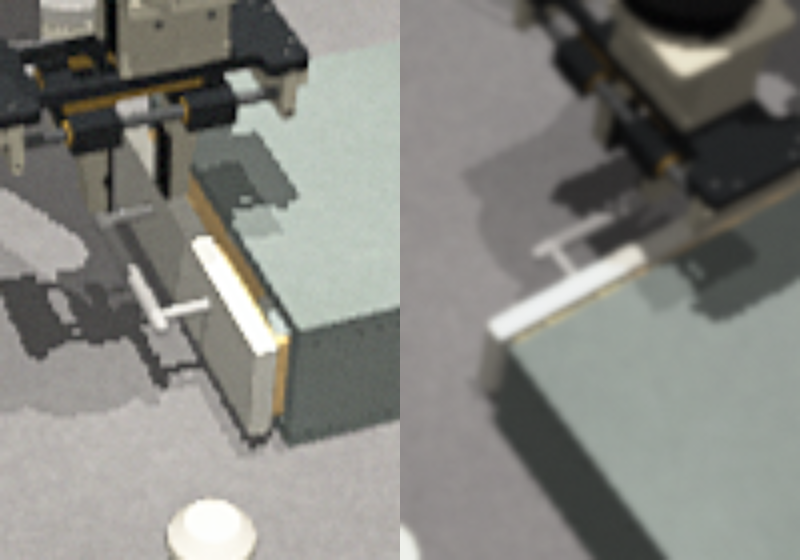

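```bash
python3 nudge.py '[[0.019, [0, 0.04, 0], 0], [0.019, [0, 0.04, 0], 0], [0.019, [0, 0.04, 0], 0], [0.019, [0, 0.04, 0.8], 0], [0.019, [0, 0.04, 1.6], 0], [0.019, [0, 0.04, 2.2], 0], [0.019, [0, 0.04, 2.64], 0], [0.019, [0, 0.04, 2.64], 0], [0.019, [0, 0.04, 2.64], 0]]'
```

```text
t: 2.65
eef_pos: [0.5884, 0.1595, 0.0505]
ee_rot: [3.141, -0.001, -1.434]
force: [0.8, -0.5, -0.2]
width: 0.0191
gripper_force: 0.0
```

```bash
python3 nudge.py '[[0, [0, 0, 0], 0], [0, [0, 0, 0], 0], [0, [0, 0, 0], 0], [0, [0, 0, 0], 0]]' 30; python3 nudge.py '[[0, [0, 0.4, 0], 0], [0, [0, 1, 0], 0], [0, [0, 1.8, 0], 0], [0, [0, 2.8, 0], 0], [0, [0, 3.8, 0], 0], [0, [0, 4.8, 0], 0], [0, [0, 5.6, 0], 0], [0, [0, 5.92, 0], 0], [0, [0, 5.92, 0], 0], [0, [0, 5.92, 0], 0]]'
```

```text
t: 2.98
eef_pos: [0.5889, 0.1599, 0.0516]
ee_rot: [-3.14, 0.001, -1.435]
force: [-1.4, -0.2, 4.0]
width: 0.01
gripper_force: 30.0
t: 3.82
eef_pos: [0.4409, 0.1386, 0.0515]
ee_rot: [-3.141, -0.001, -1.434]
force: [0.2, -5.1, 8.0]
width: 0.0099
gripper_force: 30.0
```

Scaled: -0.2 m is -8, -0.15 m is -6.

```bash
python3 nudge.py '[[0.022, [0, 0, 0], 0], [0.022, [0, 0, 0], 0], [0.022, [0, 0, 0], 0], [0.022, [0, 0, 0], 0], [0.022, [0, 0, -1.2], 0], [0.022, [0, 0, -2.8], 0], [0.022, [0, 0, -4.4], 0], [0.036, [-1.2, -1.2, -6], 0], [0.036, [-2.4, -2.4, -7.2], 0], [0.036, [-3.6, -3.6, -8], 0], [0.036, [-4.4, -3.6, -8.8], 0], [0.036, [-4.4, -3.6, -8.8], 0], [0.036, [-4.4, -3.6, -8.8], 0], [0.036, [-4.4, -3.6, -8.8], 0]]'
python3 - <<'E'
from h import *
w,cw=shot('wrist','w3'); s,_=shot('scene','s3'); d,_=shot('side','d3')
print(arm.get_state()['q'])
o=np.zeros((600,800,3),np.uint8); o[:280,:]=w[:280,:].repeat(1,0)[:, :].copy() if 0 else 0
o[:420,:560]=w; o[:400,560:]=cv2.resize(s[110:310,290:410],None,fx=2,fy=2); o[420:600,:480]=cv2.resize(d[120:240,200:360],(480,360))[90:270] if 0 else cv2.resize(d[130:220,190:430],(480,180))
cv2.imwrite('pics/c4.png',o)
E
```

```text
t: 4.98
eef_pos: [0.5158, 0.2612, 0.2699]
ee_rot: [3.141, 0.0, -1.434]
force: [-0.6, 0.2, -0.5]
width: 0.0359
gripper_force: 0.0
[ 0.8054  0.174  -0.1414 -0.0004 -1.2574 -0.6697]
```

View pics/c4.png

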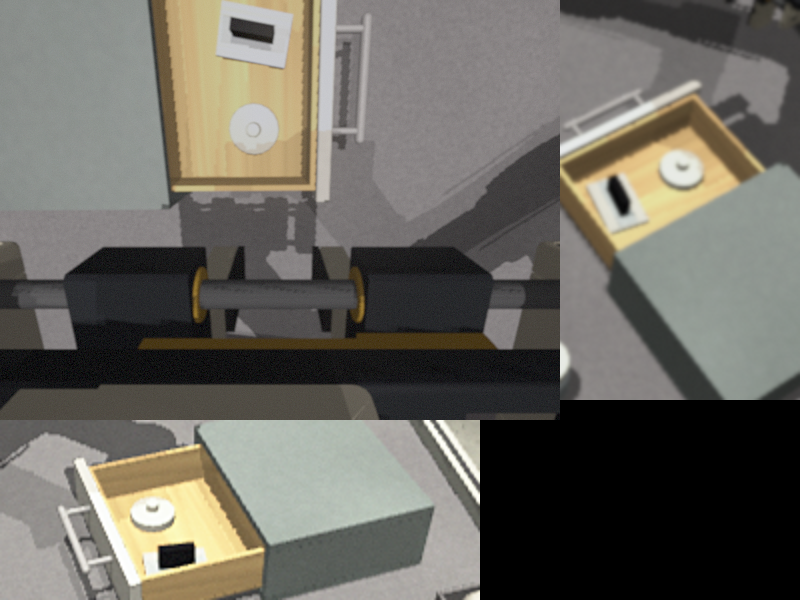

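```bash
cat > m.py <<'E'
from h import *
def carrier(im,c,roi,hint=None):
    x0,y0,x1,y1=roi; g=im[y0:y1,x0:x1].astype(int); mx=g.max(2); mn=g.min(2)
    blk=((mx<62)).astype(np.uint8); wht=((mn>120)&(mx-mn<32)).astype(np.uint8)
    def big(m):
        cs,_=cv2.findContours(m,0,1); k=max(cs,key=cv2.contourArea); return k+np.array([x0,y0])
    return big(blk),big(wht)
E
python3 - <<'E'
from m import *
w=cv2.imread('pics/w3.png'); c=cam('wrist')
b,p=carrier(w,c,(205,0,305,80))
pb,pp=cv2.boxPoints(cv2.minAreaRect(b)),cv2.boxPoints(cv2.minAreaRect(p))
print('rib px',pb.tolist(),'plate px',pp.tolist())
q=np.array([onz(c,u,.028) for u in pp]); print(q,q.mean(0),[np.linalg.norm(q[i]-q[i-1]) for i in range(4)])
r=np.array([onz(c,u,.05) for u in pb]); print(r,r.mean(0))
s=cv2.imread('pics/s3.png'); cs=cam('scene'); b2,p2=carrier(s,cs,(300,190,340,232)); print(cv2.boxPoints(cv2.minAreaRect(b2)).tolist(),cv2.boxPoints(cv2.minAreaRect(p2)).tolist())
qs=np.array([onz(cs,u,.028) for u in cv2.boxPoints(cv2.minAreaRect(p2))]); print(qs,qs.mean(0))
E
```

```text
rib px [[228.64083862304688, 34.23603439331055], [232.00686645507812, 17.966936111450195], [274.1676330566406, 26.68985366821289], [270.8016052246094, 42.958953857421875]] plate px [[211.09432983398438, 54.83018493652344], [221.46412658691406, -0.4754757881164551], [294.339599609375, 13.188674926757812], [283.96978759765625, 68.49433898925781]]
[[0.6116 0.1265 0.028 ]
 [0.6046 0.0696 0.028 ]
 [0.5232 0.0719 0.028 ]
 [0.5266 0.1295 0.028 ]] [0.5665 0.0994 0.028 ] [np.float64(0.08499544362522095), np.float64(0.05736826501713773), np.float64(0.08143328828192013), np.float64(0.05778628112199054)]
[[0.5899 0.1073 0.05  ]
 [0.5878 0.0915 0.05  ]
 [0.5427 0.0936 0.05  ]
 [0.5442 0.1095 0.05  ]] [0.5661 0.1005 0.05  ]
[[312.20001220703125, 200.4000244140625], [317.4000244140625, 197.80001831054688], [325.60003662109375, 214.20001220703125], [320.4000244140625, 216.80001831054688]] [[303.0000305175781, 203.0], [321.0000305175781, 194.0], [333.8000183105469, 219.60000610351562], [315.8000183105469, 228.60000610351562]]
[[0.5292 0.0724 0.028 ]
 [0.5215 0.1301 0.028 ]
 [0.6074 0.1247 0.028 ]
 [0.6137 0.0692 0.028 ]] [0.568  0.0991 0.028 ]
```

Scaled: 0.1677 m is 6.708, 0.08 m is 3.2, 1.742 rad is 34.84.

```bash
python3 nudge.py '[[0.036, [1.6, -0.28, 0], 2.5], [0.036, [3.2, -0.56, 0], 5], [0.036, [4.8, -0.84, 0], 7.5], [0.036, [6.4, -1.144, 0], 10], [0.036, [6.708, -1.144, 0], 12.5], [0.036, [6.708, -1.144, 0], 15], [0.036, [6.708, -1.144, 0], 17.5], [0.036, [6.708, -1.144, 0], 20], [0.036, [6.708, -1.144, 0], 22.5], [0.036, [6.708, -1.144, 0], 25], [0.036, [6.708, -1.144, 0], 27.5], [0.036, [6.708, -1.144, 0], 30], [0.036, [6.708, -1.144, 0], 32.5], [0.036, [6.708, -1.144, 0], 34.84], [0.036, [6.708, -1.144, 0], 34.84], [0.036, [6.708, -1.144, 0], 34.84], [0.036, [6.708, -1.144, 0], 34.84], [0.036, [6.708, -1.144, 0], 34.84]]'
python3 - <<'E'
from h import *
w,cw=shot('wrist','w4'); s,_=shot('scene','s4'); d,_=shot('side','d4')
o=np.zeros((600,800,3),np.uint8)
o[:420,:560]=w; o[:480,560:]=cv2.resize(s[220:340,110:170+0],(240,480)) if 0 else cv2.resize(cv2.resize(s[230:330,115:215],None,fx=2.4,fy=2.4),(240,480))[:480]
o[420:600,:270]=cv2.resize(d[285:400,270:400],(270,180))
cv2.imwrite('pics/c5.png',o)
E
```

```text
t: 6.63
eef_pos: [0.5669, 0.0981, 0.2705]
ee_rot: [-3.142, -0.0, 3.109]
force: [0.6, 0.6, 0.3]
width: 0.036
gripper_force: 0.0
```

View pics/c5.png

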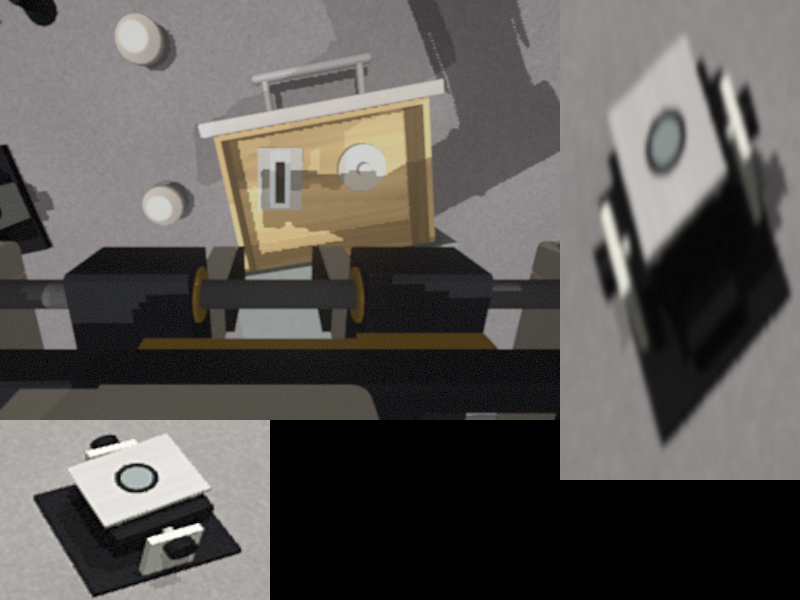

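```bash
python3 - <<'E'
from m import *
w=cv2.imread('pics/w4.png'); c=cam('wrist')
b,p=carrier(w,c,(250,135,310,220))
p=p if cv2.contourArea(p)>1500 else None
g=w[140:218,252:308]
rb=cv2.boundingRect(b); print('rib',rb,cv2.boxPoints(cv2.minAreaRect(b)).tolist())
if p is not None:
    pp=cv2.boxPoints(cv2.minAreaRect(p)); print(pp.tolist()); q=np.array([onz(c,u,.028) for u in pp]); print(q,q.mean(0))
pb=cv2.boxPoints(cv2.minAreaRect(b))
for z in(.05,.06):
    r=np.array([onz(c,u,z) for u in pb]);print(z,r.mean(0),[np.linalg.norm(r[i]-r[i-1]) for i in range(4)])
# height by triangulation of rib bbox centre (w3,w4,scene)
T3=np.eye(4);T3[:3,:3]=Ro.from_euler('xyz',[3.141,0,-1.434]).as_matrix();T3[:3,3]=[.5158,.2612,.2699]
c3=(c[0],T3@arm.camera_params('wrist')['hand_eye'])
print('rib c',tri((c3,(251.4,30.5)),(c,pb.mean(0)),(cam('scene'),(319,207.3))))
# plate corners: near-right etc matched by nearest
pl3=[[211.1,54.8],[221.5,-.5],[294.3,13.2],[284,68.5]]; ps=[[333.8,219.6],[315.8,228.6],[303,203],[321,194]]
for k in range(4):
  a=onz(c3,pl3[k],.028)
  if p is not None:
    m=min(range(4),key=lambda i:np.linalg.norm(q[i]-a)); qs=[onz(cam('scene'),u,.028) for u in ps]; n=min(range(4),key=lambda i:np.linalg.norm(qs[i]-a))
    print(tri((c3,pl3[k]),(c,pp[m]),(cam('scene'),ps[n])))
E
```

```text
rib (277, 173, 7, 29) [[277.0, 173.0], [283.0, 173.0], [283.0, 201.0], [277.0, 201.0]]
[[258.0, 147.0], [302.0, 147.0], [302.0, 209.0], [258.0, 209.0]]
[[0.526  0.076  0.028 ]
 [0.5278 0.1306 0.028 ]
 [0.6079 0.1296 0.028 ]
 [0.606  0.0719 0.028 ]] [0.5669 0.102  0.028 ]
0.05 [0.5731 0.1017 0.05  ] [np.float64(0.03471420155863798), np.float64(0.0072085843864879325), np.float64(0.03471507870609169), np.float64(0.007390623454466068)]
0.06 [0.571  0.1017 0.06  ] [np.float64(0.03379721713189025), np.float64(0.007018167804094653), np.float64(0.03379807110927171), np.float64(0.007195398263984451)]
rib c (array([0.569 , 0.1006, 0.0472]), np.float64(0.0035936371252860626))
(array([0.6085, 0.1276, 0.0275]), np.float64(0.0024032287073698423))
(array([0.6076, 0.0708, 0.0192]), np.float64(0.0023639272918482435))
(array([0.5248, 0.0741, 0.0229]), np.float64(0.0025140648410482834))
(array([0.5256, 0.1301, 0.0326]), np.float64(0.001997682925070489))
```

```bash
cat > pl.py <<'E'
from m import *
def quad(im,roi,th):
    x0,y0,x1,y1=roi; g=cv2.cvtColor(im[y0:y1,x0:x1],6); m=cv2.morphologyEx((g>th).astype(np.uint8),cv2.MORPH_OPEN,np.ones((5,5)))
    cs,_=cv2.findContours(m,0,1); k=cv2.convexHull(max(cs,key=cv2.contourArea)); 
    for e in np.arange(1,12,.5):
        q=cv2.approxPolyDP(k,e,True)
        if len(q)==4: break
    q=q[:,0]+[x0,y0]; 
    # refine: fit lines to hull-contour points between corners
    pts=max(cs,key=cv2.contourArea)[:,0]+[x0,y0]; L=[]
    for i in range(len(q)):
        a,b=q[i].astype(float),q[(i+1)%len(q)].astype(float); d=(b-a)/np.linalg.norm(b-a); n=np.array([-d[1],d[0]])
        r=pts-a; t=r@d; s=pts[(abs(r@n)<2.0)&(t>4)&(t<np.linalg.norm(b-a)-4)].astype(np.float32)
        v=cv2.fitLine(s,cv2.DIST_HUBER,0,.01,.01).ravel(); L.append(np.cross([v[2],v[3],1],[v[2]+v[0],v[3]+v[1],1]))
    o=[np.cross(L[i-1],L[i]) for i in range(len(q))]; return np.array([p[:2]/p[2] for p in o]),len(q)
if __name__=='__main__':
    s=cv2.imread('pics/s4.png'); d=cv2.imread('pics/d4.png'); cs,cd=cam('scene'),cam('side')
    qs,n1=quad(s,(120,225,215,300),150); qd,n2=quad(d,(290,285,385,365),170); print(n1,n2); print(qs,qd)
    # match: via order of approximate world pos at z=.11
    A=[onz(cs,u,.11) for u in qs]; B=[onz(cd,u,.11) for u in qd]; P=[]
    for i in range(4):
        j=min(range(4),key=lambda j:np.linalg.norm(A[i]-B[j])); p,e=tri((cs,qs[i]),(cd,qd[j])); P.append(p); print(i,j,p,e)
    P=np.array(P); print('centre',P.mean(0),[np.linalg.norm(P[i]-P[i-1]) for i in range(4)])
    c=P.mean(0); n=np.linalg.svd(P-c)[2][2]; n*=np.sign(n[2]); print('n',n,'slope',np.arccos(n[2]),'yaw',np.arctan2(-n[1],-n[0]), 'planar', (P-c)@n)
    for i in range(4): e=P[i]-P[i-1]; print(np.arctan2(e[1],e[0]),np.arcsin(e[2]/np.linalg.norm(e)))
E
python3 pl.py
```

```text
4 4
[[165.8321 236.2882]
 [182.8726 264.9344]
 [150.826  282.4723]
 [134.1429 253.2283]] [[371.4843 327.0624]
 [320.2922 352.0682]
 [304.3181 320.5108]
 [348.489  291.5343]]
0 2 [ 0.5359 -0.2914  0.1011] 0.004356387393963981
1 3 [ 0.6302 -0.2695  0.1279] 0.0027521916830532773
2 0 [ 0.6457 -0.346   0.127 ] 0.0010634833173633206
3 1 [ 0.5502 -0.3652  0.1056] 0.00021006465854222782
centre [ 0.5905 -0.318   0.1154] [np.float64(0.07522353521629398), np.float64(0.10042501348214257), np.float64(0.07806358160437553), np.float64(0.09972285721980417)]
n [-0.2412 -0.0247  0.9702] slope 0.24485473955923118 yaw 0.10199236702054451 planar [-0.0014  0.0014 -0.0014  0.0014]
1.7613882565334091 -0.06090043524816991
0.22904774818726426 0.2705617001559304
-1.3711450922955204 -0.011662168766396568
-2.943306097996889 -0.21578598098440885
```

Scaled: 0.12 m is 4.8, 0.238 m is 9.52.

```bash
python3 nudge.py '[[0.036, [0, 0.104, 1.6], 0], [0.036, [0, 0.104, 3.2], 0], [0.036, [0, 0.104, 4.8], 0], [0.036, [0, 0.104, 6.4], 0], [0.036, [0, 0.104, 7.6], 0], [0.036, [0, 0.104, 8.4], 0], [0.036, [0, 0.104, 9], 0], [0.036, [0, 0.104, 9.36], 0], [0.036, [0, 0.104, 9.52], 0], [0.036, [0, 0.104, 9.52], 0], [0.036, [0, 0.104, 9.52], 0]]' && python3 nudge.py '[[0, [0, 0, 0], 0], [0, [0, 0, 0], 0], [0, [0, 0, 0], 0], [0, [0, 0, 0], 0], [0, [0, 0, 0], 0], [0, [0, 0, 0], 0]]' 15
```

```text
t: 7.7
eef_pos: [0.5677, 0.1012, 0.0333]
ee_rot: [3.141, 0.001, 3.107]
force: [-0.4, 0.1, 0.6]
width: 0.0365
gripper_force: 0.0
t: 8.2
eef_pos: [0.5675, 0.1011, 0.0331]
ee_rot: [3.141, 0.001, 3.107]
force: [-0.4, -1.1, 3.2]
width: 0.0118
gripper_force: 15.0
```

Scaled: -0.397 m is -15.88, -0.217 m is -8.68, -0.235 rad is -4.7.

```bash
python3 nudge.py '[[0, [0, 0, -0.4], 0], [0, [0, 0, -1.2], 0], [0, [0, 0, -2.2], 0], [0, [0, 0, -3.4], 0], [0, [0, 0, -4.6], 0], [0, [-0.4, -0.8, -5.6], 0], [0, [-0.8, -2, -6.4], -0.6], [0, [-1.2, -3.2, -7.2], -1.2], [0, [-1.6, -4.4, -8], -1.8], [0, [-2, -5.6, -8.68], -2.4], [0, [-2.4, -6.8, -8.68], -3], [0, [-2.8, -8, -8.68], -3.6], [0, [-3.2, -9.2, -8.68], -4.2], [0, [-3.6, -10.4, -8.68], -4.7], [0, [-4, -11.6, -8.68], -4.7], [0, [-4.4, -12.8, -8.68], -4.7], [0, [-4.8, -14, -8.68], -4.7], [0, [-4.96, -15.2, -8.68], -4.7], [0, [-4.96, -15.88, -8.68], -4.7], [0, [-4.96, -15.88, -8.68], -4.7]]' && python3 nudge.py '[[0, [0, 0, 0], 0], [0, [0, 0, 0], 0], [0, [0, 0, 0], 0]]'
python3 - <<'E'
from h import *
w,cw=shot('wrist','w5'); s,_=shot('scene','s5'); d,_=shot('side','d5')
o=np.zeros((600,800,3),np.uint8)
o[:420,:560]=w; o[:600,560:]=0; o[:360,560:]=cv2.resize(s[220:340,115:195],(240,360))
o[360:600,440:]=cv2.resize(d[220:380,270:510],(360,240)); cv2.imwrite('pics/c6.png',o)
E
```

```text
t: 9.87
eef_pos: [0.6761, -0.3036, 0.2487]
ee_rot: [3.141, -0.002, -2.945]
force: [-0.0, 0.7, -0.3]
width: 0.0119
gripper_force: 15.0
t: 10.12
eef_pos: [0.6771, -0.299, 0.25]
ee_rot: [3.141, 0.0, -2.941]
force: [-0.3, 0.2, -1.3]
width: 0.0118
gripper_force: 15.0
```

View pics/c6.png

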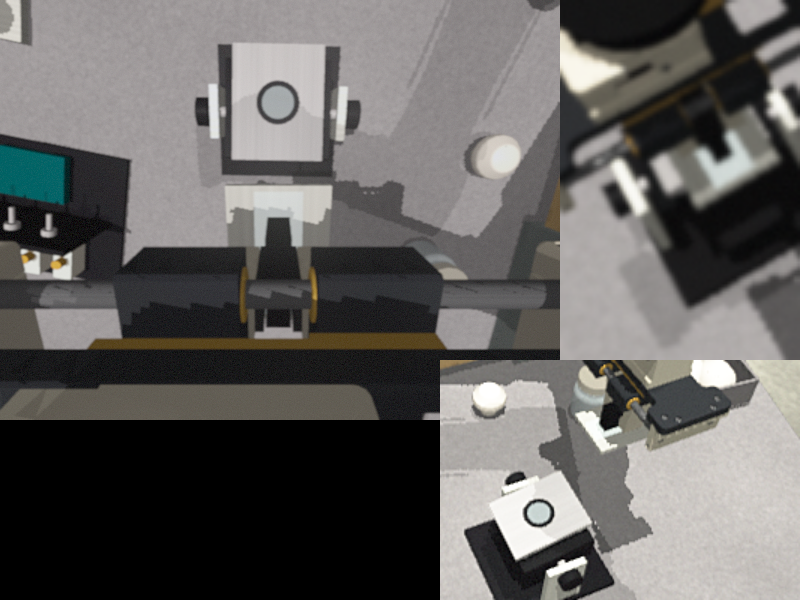

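```bash
cat > pl2.py <<'E'
from pl import *
w=cv2.imread('pics/w5.png'); cw=cam('wrist'); cs,cd=cam('scene'),cam('side')
qw,n=quad(w,(222,38,336,172),110); print(n,qw)
s=cv2.imread('pics/s4.png'); d=cv2.imread('pics/d5.png')
qs,_=quad(s,(120,225,215,300),150); qd,_=quad(d,(290,285,385,365),170)
W=[onz(cw,u,.114) for u in qw]
def near(q,c,a): return min(q,key=lambda u:np.linalg.norm(onz(c,u,.114)-a))
for name,use in(('all',(1,1)),('w+side',(0,1)),('w+scene',(1,0))):
    P=[];E=[]
    for i in range(4):
        l=[(cw,qw[i])]
        if use[0]: l.append((cs,near(qs,cs,W[i])))
        if use[1]: l.append((cd,near(qd,cd,W[i])))
        p,e=tri(*l);P.append(p);E.append(e)
    P=np.array(P);c=P.mean(0);n=np.linalg.svd(P-c)[2][2]; n*=np.sign(n[2])
    # long edges
    es=[P[i]-P[i-1] for i in range(4)]; es=sorted(es,key=lambda e:-abs(e[0]))[:2]; u=sum(e*np.sign(e[0]) for e in es); u/=np.linalg.norm(u)
    print(name,'c',c,'slope',np.arccos(n[2]),np.arcsin(u[2]),'yaw',np.arctan2(u[1],u[0]),'len',[round(float(np.linalg.norm(P[i]-P[i-1])),4) for i in range(4)],np.array(E))
# wrist-only: dims vs model. window centre
g=cv2.cvtColor(w[75:130,250:306],6)
E
python3 pl2.py; python3 - <<'E'
from pl import *
w=cv2.imread('pics/w5.png'); c=cam('wrist')
b,p=carrier(w,c,(215,180,345,246)); print(cv2.boundingRect(p))
E
```

```text
4 [[335.4776  38.    ]
 [320.1641 160.    ]
 [232.4496 160.    ]
 [223.6345  38.    ]]
(215, 180, 118, 66)Traceback (most recent call last):
  File "pl2.py", line 5, in <module>
    qs,_=quad(s,(120,225,215,300),150); qd,_=quad(d,(290,285,385,365),170)
                                             ~~~~^^^^^^^^^^^^^^^^^^^^^^^^^
  File "pl.py", line 14, in quad
    v=cv2.fitLine(s,cv2.DIST_HUBER,0,.01,.01).ravel(); L.append(np.cross([v[2],v[3],1],[v[2]+v[0],v[3]+v[1],1]))
      ~~~~~~~~~~~^^^^^^^^^^^^^^^^^^^^^^^^^^^^
cv2.error: OpenCV(4.12.0) /io/opencv/modules/imgproc/src/linefit.cpp:50: error: (-215:Assertion failed) count > 0 in function 'fitLine2D_wods'
```

```bash
sed -i "s/336,172),110/336,172),145/; s/d5.png/d4.png/" pl2.py; python3 -c "
import cv2;w=cv2.cvtColor(cv2.imread('pics/w5.png'),6)
print(w[100,215:345:4]);print(w[36:176:4,240]);print(w[36:176:4,316])"; python3 pl2.py
```

```text
[228 100  91  58 118 201 194 185 186 185 179  59 168 170 169 171 168 172
 170 170  76 164 201 200 195 200 198 165  72  97 115 222 225]
[153 152 201 200 201 202 200 200 201 203 203 201 202 203 205 202 189 188
 187 188 189 189 191 191 192 190 191 192 192 194 194  97  58  62  59]
[158 158 180 196 198 198 197 196 195 195 196 195 197 197 198 198 198 199
 199 199 191 182 184 182 184 183 183 183 183 183 183 172  61  63  49]
4 [[335.3974  38.    ]
 [319.0613 160.1403]
 [232.     158.6043]
 [232.      38.    ]]
all c [ 0.5898 -0.3168  0.1152] slope 0.2510154749354174 0.24952897898341014 yaw 0.180585367228914 len [0.0806, 0.1029, 0.0775, 0.1008] [0.008  0.0025 0.0009 0.0012]
w+side c [ 0.5897 -0.316   0.114 ] slope 0.29607238144242937 0.29047772104786285 yaw 0.15996048266463772 len [0.0854, 0.1046, 0.0779, 0.1012] [0.0092 0.0022 0.0002 0.001 ]
w+scene c [ 0.5893 -0.3164  0.1155] slope 0.25473761800905403 0.25100356013035513 yaw 0.16379846270215156 len [0.0844, 0.1027, 0.0756, 0.1059] [0.0056 0.0004 0.0004 0.0001]
```

Bench is about 155 and the platen 180+, so raise the threshold.

```bash
sed -i "s/336,172),145/336,172),165/" pl2.py; cat >> pl2.py <<'E'
o=[np.array([u[0],u[1]]) for u in qw]; 
# window centre from wrist and side/scene
def win(im,roi,lo,hi):
    x0,y0,x1,y1=roi; g=cv2.cvtColor(im[y0:y1,x0:x1],6); m=((g<hi)).astype(np.uint8); cs_,_=cv2.findContours(m,0,1); k=max(cs_,key=cv2.contourArea); return np.array(cv2.fitEllipse(k)[0])+[x0,y0],cv2.contourArea(k)
a=win(w,(255,80,302,126),0,140); b=win(d,(318,305,354,337),0,140); e=win(s,(146,248,172,272),0,130); print(a,b,e); print(tri((cw,a[0]),(cd,b[0]),(cs,e[0])))
E
python3 pl2.py
```

```text
4 [[233.      43.    ]
 [323.9749  43.    ]
 [320.1247 159.    ]
 [233.     159.    ]]
all c [ 0.5906 -0.3173  0.115 ] slope 0.2522587852727224 0.2511633914693397 yaw 0.20022341408461944 len [0.0997, 0.0767, 0.101, 0.0775] [0.0009 0.0043 0.0023 0.001 ]
w+side c [ 0.5908 -0.3168  0.1133] slope 0.29429615046880137 0.2937459403384572 yaw 0.19273084861532613 len [0.1002, 0.0773, 0.1014, 0.078] [0.0002 0.0042 0.0016 0.0002]
w+scene c [ 0.5913 -0.3167  0.1178] slope 0.2069778718438859 0.20660095079391844 yaw 0.1882075280940139 len [0.0988, 0.0782, 0.0981, 0.0757] [0.001  0.0006 0.0009 0.0001]
(array([277.4306, 102.1235]), 1393.0) (array([335.2147, 321.6815]), 282.5) (array([158.5981, 259.1528]), 154.5)
(array([ 0.5907, -0.3167,  0.114 ]), np.float64(0.0007720041582086513))
```

Units first: shifts go in units of 25 mm and turns go in units of 0.05 rad. So 0.0894 m is 3.576, 0.08 m is 3.2.

```bash
python3 nudge.py '[[0, [0.8, 0, 0.4], 0], [0, [1.8, 0, 1.2], 0], [0, [2.8, 0, 2], 0], [0, [3.4, 0, 2.8], 0], [0, [3.576, 0, 3.2], 0], [0, [3.576, 0, 3.2], 0], [0, [3.576, 0, 3.2], 0], [0, [3.576, 0, 3.2], 0]]' 8; for i in 1 2 3; do python3 nudge.py '[[0, [0, 0, 0], 0]]' | grep -E 'pos|force'; done
```

```text
t: 10.93
eef_pos: [0.5912, -0.3179, 0.171]
ee_rot: [-3.14, 0.002, -2.941]
force: [-0.2, 0.8, -0.7]
width: 0.0121
gripper_force: 8.0
eef_pos: [0.5911, -0.3178, 0.1708]
force: [0.6, -1.1, 0.2]
gripper_force: 8.0
eef_pos: [0.5907, -0.3178, 0.1704]
force: [-0.2, -0.8, -1.0]
gripper_force: 8.0
eef_pos: [0.5903, -0.3178, 0.1701]
force: [0.3, -0.3, -1.4]
gripper_force: 8.0
```

Scaled: 0.03 m is 1.2, 0.028 m is 1.12.

```bash
python3 nudge.py '[[0, [0, 0, 0.6], 0], [0, [0, 0, 1.12], 0], [0, [0, 0, 1.2], 0], [0, [0, 0, 1.2], 0]]'|grep -E 'pos|force'; for i in 1 2 3 4; do python3 nudge.py '[[0, [0, 0, 0.1], 0], [0, [0, 0, 0.1], 0], [0, [0, 0, 0.1], 0]]' | grep -E 'pos|force:'; done
```

```text
eef_pos: [0.5891, -0.3177, 0.1388]
force: [-0.3, 0.4, -0.7]
gripper_force: 8.0
eef_pos: [0.5899, -0.318, 0.1377]
force: [-0.4, -0.1, -1.4]
gripper_force: 8.0
eef_pos: [0.5895, -0.3179, 0.1346]
force: [-1.0, 0.0, -0.7]
gripper_force: 8.0
eef_pos: [0.5895, -0.3181, 0.1324]
force: [-0.9, 0.2, 1.5]
gripper_force: 8.0
eef_pos: [0.5891, -0.3181, 0.1296]
force: [-2.7, -0.9, 2.3]
gripper_force: 8.0
```

```bash
for i in 1 2 3; do python3 nudge.py '[[0, [0.06, 0, 0.1], 0], [0, [0.06, 0, 0.1], 0], [0, [0.06, 0, 0.1], 0]]' | grep -E 'pos|force:'; done
python3 - <<'E'
from h import *
s,_=shot('scene','s6'); d,_=shot('side','d6'); print(arm.get_state()['force'],arm.get_state()['moment'])
o=np.zeros((600,800,3),np.uint8); o[:]=0
o[:,:]=cv2.resize(d[270:405,270:450],(800,600),interpolation=cv2.INTER_CUBIC); cv2.imwrite('pics/c7.png',o)
E
```

```text
eef_pos: [0.5877, -0.3182, 0.1268]
force: [-2.0, -1.1, 2.5]
gripper_force: 8.0
eef_pos: [0.5864, -0.3185, 0.1243]
force: [-1.8, -0.7, 1.6]
gripper_force: 8.0
eef_pos: [0.5858, -0.3188, 0.1225]
force: [0.7, -0.6, 3.7]
gripper_force: 8.0
[1.0675 0.0569 3.5746] [-0.0796 -0.6574 -0.0161]
```

View pics/c7.png

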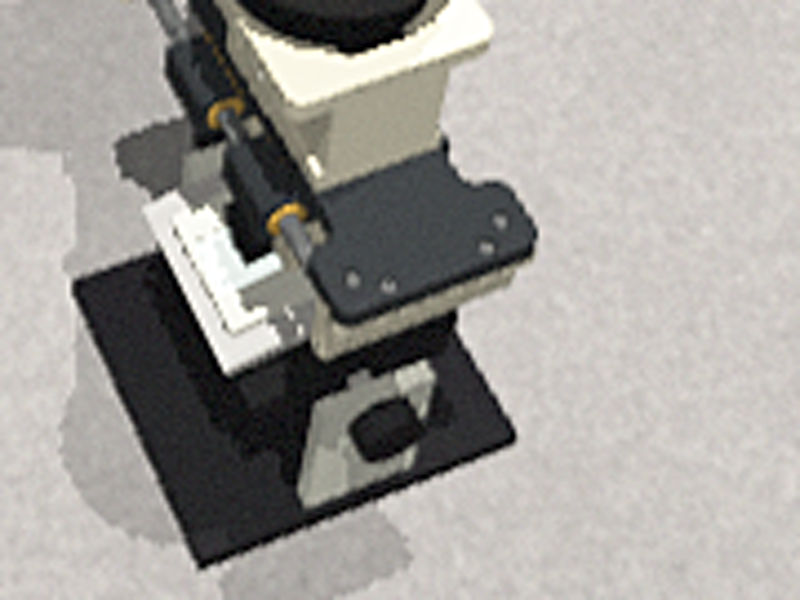

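```bash
python3 - <<'E'
from h import *
w,c=shot('wrist','w6'); s=cv2.imread('pics/s6.png')
o=np.zeros((600,800,3),np.uint8); o[:400]=cv2.resize(w[120:250,150:410],(800,400),interpolation=2); o[400:,:300]=cv2.resize(s[225:325,110:260],(300,200)); cv2.imwrite('pics/c8.png',o)
C=np.array([.5907,-.3168,.114]);print(arm.get_state()['eef_pos'])
for sl in(.25,):
  y=.197;u=np.array([np.cos(sl)*np.cos(y),np.cos(sl)*np.sin(y),np.sin(sl)]);v=np.array([-np.sin(y),np.cos(y),0]);n=np.cross(u,v)
  for a,b,t in[(-.05,.04,0),(-.05,-.04,0),(-.04,.028,.006),(-.04,-.028,.006)]: 
    p=proj(c,C+a*u+b*v+(t-.0015)*n); print(p,(p-[150,120])*[800/260,400/130])
E
```

```text
[ 0.5858 -0.3188  0.1225]
[348.6172 175.0097] [611.1299 169.2607]
[209.0339 174.6248] [181.6427 168.0762]
[329.2494 192.1566] [551.5367 222.0203]
[228.3929 191.8833] [241.2089 221.1792]
```

View pics/c8.png

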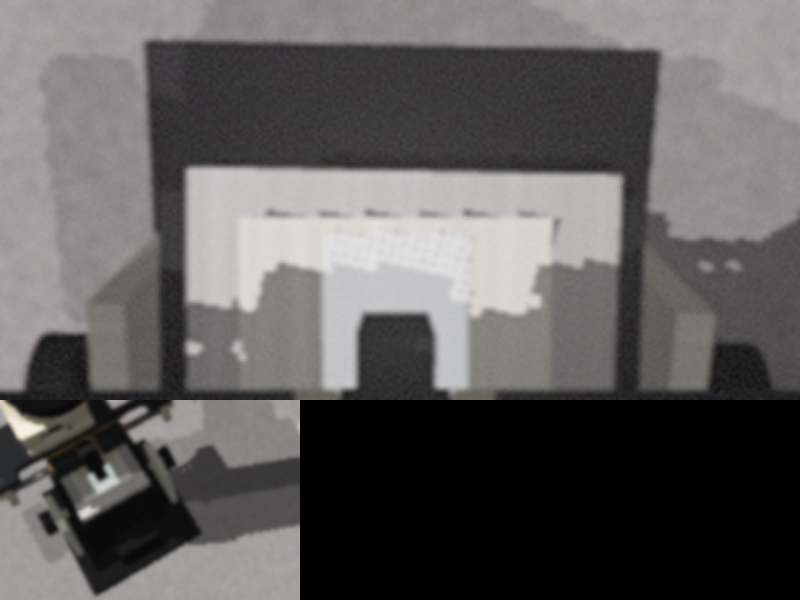

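Scaled: -0.004 m is -0.16, 0.0014 m is 0.056, 0.012 rad is 0.24.

```bash
python3 nudge.py '[[0, [0.02, 0, -0.08], 0], [0, [0.04, 0, -0.16], 0], [0, [0.02, 0.028, -0.16], 0.12], [0, [0, 0.056, -0.16], 0.24], [0, [0, 0.056, -0.16], 0.24]]'|grep -E 'pos|force:'; python3 nudge.py '[[0, [-0.012, 0, 0.08], 0], [0, [-0.028, 0, 0.12], 0], [0, [-0.036, 0, 0.16], 0], [0, [-0.036, 0, 0.16], 0]]' |grep -E 'pos|force:'; for i in 1 2 3 4 5; do python3 nudge.py '[[0, [0, 0, 0], 0]]' | grep -E 'pos|force:'; done
python3 - <<'E'
from h import *
print(arm.get_state()['moment'])
E
```

```text
eef_pos: [0.5843, -0.317, 0.1254]
force: [-0.1, 0.1, -1.8]
gripper_force: 8.0
eef_pos: [0.5853, -0.3172, 0.122]
force: [-2.9, 1.3, 3.8]
gripper_force: 8.0
eef_pos: [0.5853, -0.3172, 0.1221]
force: [-2.4, 1.7, 2.9]
gripper_force: 8.0
eef_pos: [0.5853, -0.3172, 0.1221]
force: [-3.2, 1.0, 3.9]
gripper_force: 8.0
eef_pos: [0.5853, -0.3172, 0.1221]
force: [-3.9, 1.5, 4.0]
gripper_force: 8.0
eef_pos: [0.5854, -0.3172, 0.1221]
force: [-3.5, 0.7, 3.2]
gripper_force: 8.0
eef_pos: [0.5854, -0.3172, 0.1221]
force: [-3.1, 0.6, 3.1]
gripper_force: 8.0
[0.2902 1.1716 0.0332]
```

Scaled: 0.002 m is 0.08, 0.001 m is 0.04.

```bash
python3 nudge.py '[[0, [0, 0, 0.04], 0], [0, [0, 0, 0.08], 0], [0, [0, 0, 0.08], 0], [0, [0, 0, 0.08], 0]]' |grep -E 'pos|force:'; for i in 1 2 3 4 5 6; do python3 nudge.py '[[0, [0, 0, 0], 0]]' | grep -E 'pos|force:'; done
python3 - <<'E'
from h import *
print(arm.get_state()['moment'])
w,c=shot('wrist','w7'); s,_=shot('scene','s7'); d,_=shot('side','d7')
o=np.zeros((600,800,3),np.uint8); o[:369]=cv2.resize(w[130:250,150:410],(800,369),interpolation=2); o[369:,:400]=cv2.resize(s[225:341,110:310],(400,231)); o[369:,400:]=cv2.resize(d[270:386,270:470],(400,231)); cv2.imwrite('pics/c9.png',o)
E
```

```text
eef_pos: [0.5859, -0.3172, 0.1203]
force: [-3.0, 1.4, 5.4]
gripper_force: 8.0
eef_pos: [0.5859, -0.3172, 0.1203]
force: [-2.0, 2.3, 5.2]
gripper_force: 8.0
eef_pos: [0.5859, -0.3173, 0.1203]
force: [-3.1, 1.9, 6.0]
gripper_force: 8.0
eef_pos: [0.5859, -0.3172, 0.1202]
force: [-2.4, 1.6, 5.7]
gripper_force: 8.0
eef_pos: [0.5859, -0.3172, 0.1202]
force: [-3.2, 1.3, 3.9]
gripper_force: 8.0
eef_pos: [0.5859, -0.3172, 0.1203]
force: [-2.7, 2.5, 4.4]
gripper_force: 8.0
eef_pos: [0.5859, -0.3172, 0.1202]
force: [-2.8, 2.5, 5.3]
gripper_force: 8.0
[ 0.6196  0.9047 -0.0523]
```

View pics/c9.png

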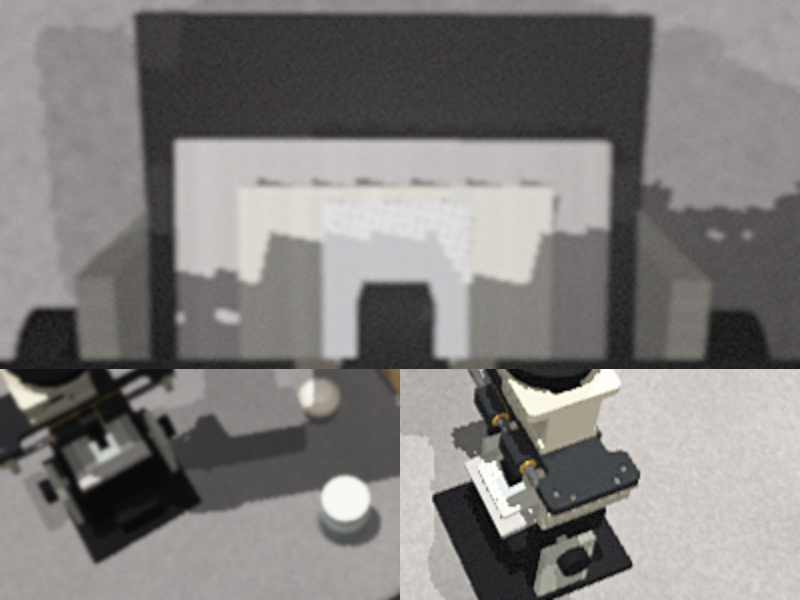

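```bash
python3 -c "
from station import arm
print(arm.job_done())"
```

```text
the job is handed in; nothing more can be done
None
```

The job is handed in: the drawer is about 15 cm open, and the carrier, still gripped by its rib, lies flush on the sloping platen. It is centred to about 1 mm and pressed in about 4 mm, estimated from wrist force and geometry because travel was not read directly. The dish and bench items were not touched, and no verdict came back.

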